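# Lay out a patient's three finger gutters

## Task

Lay out the three sky-blue finger gutters for the next fitting, each standing arch up, centred and lengthwise on the white footprint of its mat: the long one on the green mat, the middle-length one on the yellow mat and the short one on the red mat. Leave the two beige gutters, the canister and the bending iron where they are.

Things in the scene. Friction and masses are not known exactly. Their poses are not given: they have to be found in the camera images.
- blue_long: sky-blue rigid thermoplastic finger gutter, the long one, a loose tunnel-shaped shell lying arch up, open at both ends: 90 mm long, 30 mm wide, 30 mm high, 3 mm wall; its side walls are vertical and flat up to 15 mm, then a half-round top. Weighs 10 to 50 g. Origin at the centre of its underside; x along its length, y across its width, z up.
- blue_middle: sky-blue rigid thermoplastic finger gutter, the middle-length one, a loose tunnel-shaped shell lying arch up, open at both ends: 64 mm long, 30 mm wide, 30 mm high, 3 mm wall; its side walls are vertical and flat up to 15 mm, then a half-round top. Weighs 10 to 50 g. Origin at the centre of its underside; x along its length, y across its width, z up.
- blue_short: sky-blue rigid thermoplastic finger gutter, the short one, a loose tunnel-shaped shell lying arch up, open at both ends: 42 mm long, 30 mm wide, 30 mm high, 3 mm wall; its side walls are vertical and flat up to 15 mm, then a half-round top. Weighs 10 to 50 g. Origin at the centre of its underside; x along its length, y across its width, z up.
- beige_long: beige rigid thermoplastic finger gutter, the long one, a loose tunnel-shaped shell lying arch up, open at both ends: 90 mm long, 30 mm wide, 30 mm high, 3 mm wall; its side walls are vertical and flat up to 15 mm, then a half-round top. Weighs 10 to 50 g. Origin at the centre of its underside; x along its length, y across its width, z up. Not wanted: it stays where it is.
- beige_middle: beige rigid thermoplastic finger gutter, the middle-length one, a loose tunnel-shaped shell lying arch up, open at both ends: 64 mm long, 30 mm wide, 30 mm high, 3 mm wall; its side walls are vertical and flat up to 15 mm, then a half-round top. Weighs 10 to 50 g. Origin at the centre of its underside; x along its length, y across its width, z up. Not wanted: it stays where it is.
- mat_green: green flat fitting mat, fixed to the counter, 120 mm long, 60 mm wide, 4 mm thick, with a white printed footprint 90 x 30 mm at its centre. Origin at the centre of its underside, on the counter; x along its length, y across, z up.
- mat_yellow: yellow flat fitting mat, fixed to the counter, 120 mm long, 60 mm wide, 4 mm thick, with a white printed footprint 64 x 30 mm at its centre. Origin at the centre of its underside, on the counter; x along its length, y across, z up.
- mat_red: red flat fitting mat, fixed to the counter, 120 mm long, 60 mm wide, 4 mm thick, with a white printed footprint 42 x 30 mm at its centre. Origin at the centre of its underside, on the counter; x along its length, y across, z up.
- canister: amber glass canister of chrome rivet posts with a black screw lid, standing loose, 68 mm diameter, 90 mm high; origin at the centre of its underside, z up. A bystander.
- iron: stainless bending iron with a flat black grip, lying loose, 207 mm long, 26 mm wide, 20 mm high; origin on the counter under its middle (to 4 mm); x along its length towards the steel jaw, z up. A bystander.
There are look-alikes about, which are no part of the job. Several things look just like the mat_yellow: the one meant starts farthest from the robot's base. Leave any purple look-alike of the blue_short alone.

How it is judged (in metres and radians):
At the end, for the whole second after the job is handed in: Blue gutters at rest, released, arch up on their mats (long green, middle yellow, short red): centres within 15 mm, lengths within 15 degrees of the mat's (either way round), upright within 7. Beige gutters, canister and iron within 20 mm of their starts, canister upright (horizontal distance between blue_long and mat_green below 0.015 m and angle between the x axis of blue_long and the x axis of mat_green, either way round below 0.26 rad and z of blue_long in the frame of mat_green between 0.001 and 0.008 m and angle between each of blue_long, blue_middle, blue_short's own z axis and vertical below 0.12 rad and linear speed of each of blue_long, blue_middle, blue_short below 0.02 m/s and horizontal distance between blue_middle and mat_yellow below 0.015 m and angle between the x axis of blue_middle and the x axis of mat_yellow, either way round below 0.26 rad and z of blue_middle in the frame of mat_yellow between 0.001 and 0.008 m and horizontal distance between blue_short and mat_red below 0.015 m and angle between the x axis of blue_short and the x axis of mat_red, either way round below 0.26 rad and z of blue_short in the frame of mat_red between 0.001 and 0.008 m and distance of each of beige_long, beige_middle, canister, iron from where it was at the start of the episode below 0.02 m and angle between canister's own z axis and vertical below 0.2 rad); the robot touches nothing.
It fails at once if the long beige gutter is moved by more than 20 mm (distance of beige_long from where it was at the start of the episode above 0.02 m).
It fails at once if the middle beige gutter is moved by more than 20 mm (distance of beige_middle from where it was at the start of the episode above 0.02 m).
It fails at once if the canister is moved by more than 20 mm (distance of canister from where it was at the start of the episode above 0.02 m).
It fails at once if the bending iron is moved by more than 20 mm (distance of iron from where it was at the start of the episode above 0.02 m).
It fails at once if the canister is tipped (angle between canister's own z axis and vertical above 0.2 rad).
It also fails if it takes over 93 s, if anything falls off the work surface, if the arm or the gripper's body presses on something with over 40 N, if the wrist force passes 120 N, or if a joint passes its speed limit or range.

## Robot

A 6-joint arm with a two-finger parallel gripper is mounted at the origin on the work surface. World frame = base frame: x ahead of the robot, y to its left, z up, the work surface at z = 0. Lengths are in mm, angles in rad, forces in N, time in s.
With the tool pointing down it reaches from about 350 to 775 mm from the base axis. Payload 7.3 kg.
Tool frame: the origin (TCP) lies between the finger pads; the fingertips stand bot.tips_ahead ahead of it and the grasp point (between the pads) lies 6 mm ahead of it (bot.tips_ahead is the distance from the TCP to the fingertips, in mm); z points along the fingers, y is the line along which they close (so a half turn about z gives the same grasp; the last joint's range is limited). The gripper opens to 92 mm and grips with 3 to 60 N. Pads are 19 mm wide; open, the fingers measure 130 mm over their backs; the gripper's body (75 mm by 190 mm) begins 47 mm behind the grasp point.
Start: joints at [-1.445, 0.342, 1.524, -0, 1.275, -0.146], TCP at [140.966, -505.738, 251.741] pointing down, gripper open.
Joint ranges: [-2.53, 2.53], [-0.77, 2.02], [0.04, 2.7], [-1, 4.14], [0.28, 2.66], [-3.11, 3.11]. Speed limits (rad/s): [2.57, 2.57, 3.14, 3.14, 3.14, 3.14].

## Interface

Orientations are given as [roll, pitch, yaw] about the fixed x, y, z axes, in that order (R = Rz(yaw) Ry(pitch) Rx(roll)).
In Python, from plant import bot gives the robot as it stands. The module is installed in compiled form; this text tells all that it offers.
- The arm moves only by the tool step_arm, never from a script. Its argument "targets" is one flat list of numbers, 7 for each row, row after row: the opening, from 0 (shut) to 1 (fully open), then the shift along the tool's x, y, z each as a share of 100 mm, from -1 to 1, then the turn, a rotation vector about the tool's x, y, z each as a share of pi/4 rad, from -1 to 1. A call has 1 to 20 rows; each row is the pose to reach, as a shift and turn from the pose commanded when the call began, along the tool's axes at that moment; what a row does not reach only later rows make up. A row lasts 1/8 s, in which the tool goes at most 62.5 mm and 10.7 degrees, less where a joint would pass 70% of its speed; a pose out of reach is approached as far as the arm can. A call with a number of a shift or a turn outside -1 to 1 is refused whole. A call with a gripper value outside its range is refused whole. The fingers move at their own pace and stop on an object; the grip force is fixed at half the most. Time passes only in rows, so rows that repeat a pose let the fingers close. It gives the time, the measured TCP pose, the force, the opening and the grip force at its end, in the units of the state.
- bot.get_obs(): the state, without advancing time (a new reading comes with each control period).
- bot.capture(name): name is "side" or "top"; returns (picture, depth): 384x512x3 uint8, blue, green, red; 384x512 float32, mm along the optical axis (not along the pixel's ray), 0 where there is no reading.
- bot.camera_info(name): a dict with "fx", "fy", "cx", "cy" (pixels), "camera_from_world" (4x4, takes a point from world to camera coordinates). Camera axes: x right, y down, z forward; pixel columns grow to the right and rows downward; lengths in mm; the calibration is good to about 2 mm. A picture is of the moment at which its call begins. camera_info takes no time and is no camera call.
- bot.close_job(): hands the job in; it is judged then, once.
The state is a dict: "time": time; "joint_positions": joint angles; "dq": joint speeds; "tau": joint torques, N m; "tool_pos": TCP position; "tcp_rot": TCP orientation; "contact_force": force on the tool from outside, world axes, zero at the start; "moment": the same for the moment, N m; "grip_width": finger opening in mm; "finger_force": force on a finger pad.
Only numpy, scipy, OpenCV 4.12 (cv2) and the standard library are available. Lean on these libraries where they do the work, as an engineer would, in place of code of your own. Each camera call takes 0.05 s, during which the arm holds its last target. There are 200 camera calls.

## Working session

There is one attempt and no reset: what is moved stays moved. The work goes in short steps, Python scripts to look and compute and a tool call to move; the robot and the scene stay as the last step left them, time stands still between calls to the robot, and variables do not carry over. Pictures are saved under pics/ and viewed, at most 14 in all, crops included, and the job is handed in when it is done.

Besides the shell and the picture viewer there is one more tool, called as name(argument=value, ...) on one line, values as JSON. step_arm: Moves the arm, as the interface text tells. Shift numbers are shares of 100 mm and turn numbers shares of pi/4 rad, none past 1 either way. Its arguments: {"type":"object","properties":{"targets":{"type":"array"}},"required":["targets"]}

```bash
mkdir -p pics
python3 - <<'E'
from plant import bot
import cv2,numpy as np
for n in("top","side"):
    p,d=bot.capture(n); cv2.imwrite(f"pics/{n}0.png",p); np.save(f"{n}0.npy",d)
    i=bot.camera_info(n); print(n,{k:np.round(v,3).tolist() for k,v in i.items()})
print(bot.tips_ahead); print(bot.get_obs())
E
```

```text
top {'fx': 450.76, 'fy': 450.76, 'cx': 256.797, 'cy': 194.322, 'camera_from_world': [[0.016, -1.0, 0.005, -20.896], [-0.997, -0.017, -0.075, 491.796], [0.075, -0.004, -0.997, 1581.479], [0.0, 0.0, 0.0, 1.0]]}
side {'fx': 355.227, 'fy': 355.227, 'cx': 258.507, 'cy': 197.387, 'camera_from_world': [[-0.903, -0.43, 0.013, 427.093], [-0.331, 0.675, -0.66, 174.724], [0.275, -0.6, -0.752, 929.796], [0.0, 0.0, 0.0, 1.0]]}
25.0
{'time': 0.1, 'joint_positions': array([-1.44497284e+00,  3.42671137e-01,  1.52489667e+00,  1.82460549e-06,
        1.27540815e+00, -1.46033231e-01]), 'dq': array([-0.00127028, -0.00146415, -0.00146588,  0.00140717, -0.00058124,
        0.00043169]), 'tau': array([ 1.35008308e-03, -4.32004595e+01, -2.44693887e+01,  7.18998467e-02,
        5.25565655e-02, -4.03497711e-05]), 'tool_pos': array([ 140.93776426, -505.39649032,  251.11371386]), 'tcp_rot': array([-3.14022433e+00, -2.03016614e-04,  2.71856048e-01]), 'contact_force': array([-0.48446761,  0.27120104, -0.00870715]), 'moment': array([-0.01643479, -0.01071771,  0.01806987]), 'finger_force': 0.0, 'grip_width': 91.73661662914307}
```

View pics/top0.png

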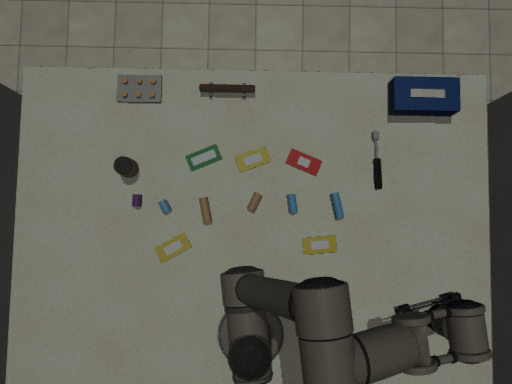

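View pics/side0.png

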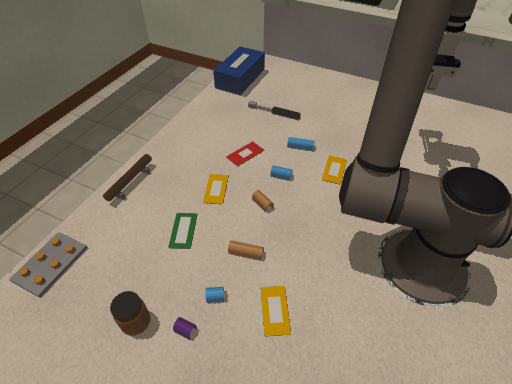

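The top view shows the green mat at (204,157), the far yellow mat at (253,158) and the red mat at (304,161). The blue gutters are the long one at (337,206), the middle one at (292,204) and the short one at (165,207). The side view shows all of them unobstructed.

```bash
cat > h.py <<'E'
import cv2,numpy as np
from plant import bot
RNG={'blue':((95,90,60),(112,255,255)),'green':((55,90,30),(90,255,255)),'yellow':((19,140,80),(32,255,255)),
 'red':((172,120,60),(180,255,255)),'beige':((8,80,60),(17,200,255))}
def world(n,uv,d=None,z=None):
    i=bot.camera_info(n);T=np.linalg.inv(i['camera_from_world'])
    uv=np.atleast_2d(uv).astype(float)
    r=np.c_[(uv[:,0]-i['cx'])/i['fx'],(uv[:,1]-i['cy'])/i['fy'],np.ones(len(uv))]
    if d is None:
        w=r@T[:3,:3].T; d=(z-T[2,3])/w[:,2]
    return (r*np.asarray(d)[:,None])@T[:3,:3].T+T[:3,3]
def look(n,colors,p,D,amin=25):
    hsv=cv2.cvtColor(p,cv2.COLOR_BGR2HSV)
    for c in colors:
        m=cv2.inRange(hsv,*map(np.array,RNG[c]))
        cs,_=cv2.findContours(m,cv2.RETR_EXTERNAL,cv2.CHAIN_APPROX_NONE)
        for k in cs:
            if cv2.contourArea(k)<amin: continue
            f=cv2.drawContours(np.zeros_like(m),[k],-1,255,-1)
            v,u=np.nonzero(f); d=D[v,u]; ok=d>0
            W=world(n,np.c_[u,v][ok],d[ok])
            z=np.percentile(W[:,2],[5,50,95])
            # silhouette rectangle
            res=[]
            for zz in ([4] if c in('green','yellow','red') else [15]):
                P=world(n,k[:,0,:],z=zz)[:,:2].astype(np.float32)
                r=cv2.boxPoints(cv2.minAreaRect(P)); e=[r[1]-r[0],r[2]-r[1]]
                e.sort(key=np.linalg.norm); L=e[1]; 
                res=[*r.mean(0),np.linalg.norm(L),np.linalg.norm(e[0]),np.degrees(np.arctan2(L[1],L[0]))%180]
            r=cv2.boxPoints(cv2.minAreaRect(W[:,:2].astype(np.float32))).mean(0)
            print(n,c,'px',np.round(f.nonzero()[1].mean()),np.round(f.nonzero()[0].mean()),'ray x,y,L,W,deg',np.round(res,1),'depth ctr',np.round(r,1),'z',np.round(z,1),flush=True)
E
python3 - <<'E'
from h import *
for n in("top","side"):
    look(n,['blue','green','yellow','red','beige'],cv2.imread(f"pics/{n}0.png"),np.load(f"{n}0.npy"))
E
```

```text
top blue px 164.0 206.0 ray x,y,L,W,deg [447.2 314.   39.9  26.8  28.2] depth ctr [445.6 312.9] z [19.2 27.7 35.4]
top blue px 292.0 203.0 ray x,y,L,W,deg [ 464.6 -137.3   62.1   27.4    7.7] depth ctr [ 464.  -136.4] z [21.4 29.4 34.5]
top blue px 337.0 205.0 ray x,y,L,W,deg [ 458.8 -297.    87.7   28.2   13.4] depth ctr [ 458.6 -296.1] z [20.  27.  35.4]
top blue px 427.0 93.0 ray x,y,L,W,deg [ 871.  -622.6  237.   122.8   89.9] depth ctr [ 850.9 -598.1] z [75.2 81.1 87.2]
top green px 203.0 157.0 ray x,y,L,W,deg [624.7 181.7 114.7  56.8 113.1] depth ctr [624.3 181.7] z [-1.6  5.1 11.1]
top yellow px 319.0 244.0 ray x,y,L,W,deg [ 318.6 -238.4  115.1   56.3   96.6] depth ctr [ 318.6 -238.3] z [-1.6  4.3 10.2]
top yellow px 172.0 247.0 ray x,y,L,W,deg [300.6 282.3 114.6  54.4 119.6] depth ctr [300.6 282.5] z [-1.   4.8 10.3]
top beige px 205.0 209.0 ray x,y,L,W,deg [435.4 169.8  87.2  26.4  12.7] depth ctr [434.9 168.9] z [20.1 28.6 34.9]
top beige px 254.0 201.0 ray x,y,L,W,deg [467.   -4.3  62.1  25.5 154.5] depth ctr [466.3  -4.2] z [21.6 28.3 35.3]
side blue px 214.0 294.0 ray x,
[... 817 characters left out ...]
 170.0 ray x,y,L,W,deg [ 313.9 -238.3  121.2   59.7   96.2] depth ctr [ 314.1 -239.5] z [2.2 4.6 7.2]
side beige px 134.0 323.0 ray x,y,L,W,deg [573.9 446.5  74.9  72.3 155.9] depth ctr [577.8 444.9] z [ 3.8 44.  67.8]
side beige px 245.0 250.0 ray x,y,L,W,deg [431.4 171.3  95.   42.3  12. ] depth ctr [435.  163.2] z [ 3.7 25.8 31.5]
side beige px 262.0 200.0 ray x,y,L,W,deg [465.5  -4.8  83.5  40.3 153.1] depth ctr [468.8 -14. ] z [ 2.4 24.8 31. ]
side beige px 127.0 174.0 ray x,y,L,W,deg [891.5  83.6 207.7  22.8  88.1] depth ctr [885.8  92.1] z [20.9 42.7 45.9]
side beige px 161.0 67.0 ray x,y,L,W,deg [1135.8 -264.2  843.9  392.6   94.9] depth ctr [ 2298.5 -1154.2] z [-752.7 -713.9 -656.2]
```

```bash
cat > plan.py <<'E'
import sys,numpy as np
# plan.py x y z yawdeg [from x y z yaw] : chained tool-frame units per call
from scipy.spatial.transform import Rotation as R
def plan(p,yaw,q,yq):
    p,q=np.array(p,float),np.array(q,float); dy=yq-yaw
    for n in range(1,15):
        out=[];ok=True;c=p.copy();w=yaw
        for k in range(n):
            t=R.from_euler('xyz',[np.pi,0,np.radians(w)]).as_matrix()
            s=t.T@((q-p)/n)/100; a=-dy/n/45
            ok&=abs(s).max()<=1 and abs(a)<=1; out.append(np.r_[s,0,0,a]); w+=dy/n
        if ok: break
    for o in out: print(np.round(o,3).tolist())
if __name__=='__main__':
    a=list(map(float,sys.argv[1:]))
    if len(a)<8:
        from plant import bot
        o=bot.get_obs(); a+=[*o['tool_pos'],np.degrees(o['tcp_rot'][2])]
        print('now',np.round(a[4:],1), 'tilt',np.round(o['tcp_rot'][:2],4))
    plan(a[4:7],a[7],a[:3],a[3])
E
python3 - <<'E'
from h import *
hs=cv2.cvtColor(cv2.imread('pics/top0.png'),cv2.COLOR_BGR2HSV); print(hs[158,240],hs[170,312], hs[156,292])
RNG['yellow']=((16,110,60),(35,255,255)); RNG['red']=((165,80,40),(180,255,255)); 
for n in("top","side"): 
    p=cv2.imread(f"pics/{n}0.png"); 
    look(n,['yellow','red'],p,np.load(f"{n}0.npy"))
RNG['red']=((0,150,60),(7,255,255))
for n in("top","side"): look(n,['red'],cv2.imread(f"pics/{n}0.png"),np.load(f"{n}0.npy"))
E
python3 plan.py 457 -296.5 130 13.4
```

```text
[ 28 137 121] [  2 172 113] [  1 163 116]
top yellow px 319.0 244.0 ray x,y,L,W,deg [ 318.4 -238.3  117.5   59.1   96.3] depth ctr [ 318.5 -238.2] z [-1.6  4.1 10.2]
top yellow px 173.0 247.0 ray x,y,L,W,deg [300.4 282.8 117.6  57.9 119.6] depth ctr [300.3 282.9] z [-1.2  4.7 10.2]
top yellow px 252.0 159.0 ray x,y,L,W,deg [621.5   4.8 117.5  57.9 110.6] depth ctr [621.2   4.8] z [-0.9  4.7 10.3]
side yellow px 275.0 311.0 ray x,y,L,W,deg [296.3 282.1 120.9  60.6 119.5] depth ctr [296.2 281.4] z [2.1 4.5 6.8]
side yellow px 39.0 280.0 ray x,y,L,W,deg [856.4 466.3  27.5  18.1 168.4] depth ctr [846.9 469.2] z [14.6 23.1 25.8]
side yellow px 24.0 272.0 ray x,y,L,W,deg [906.9 466.7  29.3  18.3 168.2] depth ctr [897.6 471.3] z [13.1 23.2 26.1]
side yellow px 54.0 264.0 ray x,y,L,W,deg [856.  416.1  28.9  19.1 159. ] depth ctr [847.8 420.3] z [15.5 23.3 26.3]
side yellow px 40.0 256.0 ray x,y,L,W,deg [906.7 415.3  29.1  19.4 167.4] depth ctr [898.9 419.4] z [13. 23. 26.]
side yellow px 69.0 248.0 ray x,y,L,W,deg [856.7 364.9  25.7  20.  134.4] depth ctr [846.7 370.1] z [16.2 23.5 25.2]
side yellow px 55.0 241.0 ray x,y,L,W,deg [906.4 364.2  29.5  18.4 158.7] depth ctr [897.1 370.1] z [15.2 22.9 26.4]
side yellow px 216.0 189.0 ray x,y,L,W,deg [616.9   4.5 122.7  60.7 110.6] depth ctr [618.7   2.7] z [1.2 4.2 6.8]
side yellow px 334.0 170.0 ray x,y,L,W,deg [ 313.8 -238.3  123.5   60.2   95.9] depth ctr [ 314.2 -240.4] z [1.9 4.5 7.2]
top red px 304.0 162.0 ray x,y,L,W,deg [ 614.1 -179.   114.7   55.4   67.7] depth ctr [ 613.8 -178.9] z [-1.2  5.  11.1]
side red px 245.0 153.0 ray x,y,L,W,deg [ 609.1 -179.4  118.8   58.8   67.8] depth ctr [ 608.3 -179.2] z [1.8 4.3 6.9]
now [ 140.9 -505.4  251.1   15.6] tilt [-3.1402e+00 -2.0000e-04]
[0.901, -0.291, 0.303, 0.0, 0.0, 0.012]
[0.899, -0.299, 0.303, 0.0, 0.0, 0.012]
[0.896, -0.308, 0.303, 0.0, 0.0, 0.012]
[0.893, -0.316, 0.303, 0.0, 0.0, 0.012]
```

step_arm(targets=[0.55, 0.901, -0.291, 0.303, 0, 0, 0.012, 0.55, 0.901, -0.291, 0.303, 0, 0, 0.012])

```text
time: 0.35
tool_pos: [220.9, -451.9, 220.3]
tcp_rot: [-3.14, -0.0, 0.262]
contact_force: [-0.5, 0.2, 1.1]
grip_width: 76.2
finger_force: 0.0
```

step_arm(targets=[0.55, 0.9, -0.3, 0.303, 0, 0, 0.012, 0.55, 0.9, -0.3, 0.303, 0, 0, 0.012])

```text
time: 0.6
tool_pos: [300.5, -399.2, 190.0]
tcp_rot: [-3.14, 0.0, 0.254]
contact_force: [0.3, -0.6, -0.1]
grip_width: 56.6
finger_force: 0.0
```

step_arm(targets=[0.55, 0.896, -0.308, 0.303, 0, 0, 0.012, 0.55, 0.896, -0.308, 0.303, 0, 0, 0.012])

```text
time: 0.85
tool_pos: [379.5, -347.0, 159.7]
tcp_rot: [-3.14, 0.0, 0.245]
contact_force: [-0.1, -0.9, -0.1]
grip_width: 50.8
finger_force: 0.0
```

step_arm(targets=[0.55, 0.893, -0.316, 0.303, 0, 0, 0.012, 0.55, 0.893, -0.316, 0.303, 0, 0, 0.012, 0.55, 0.893, -0.316, 0.303, 0, 0, 0.012, 0.55, 0.893, -0.316, 0.303, 0, 0, 0.012])

```text
time: 1.35
tool_pos: [456.7, -296.9, 130.4]
tcp_rot: [-3.141, 0.001, 0.234]
contact_force: [0.2, -0.1, 0.4]
grip_width: 50.4
finger_force: 0.0
```

```bash
python3 plan.py 457 -296.5 60 13.4
python3 - <<'E'
from plant import bot
import cv2
p,d=bot.capture("side"); cv2.imwrite("pics/side1.png",cv2.resize(p[60:260,150:400],None,fx=3,fy=3)); print(bot.get_obs()['grip_width'])
E
```

```text
now [ 456.7 -296.9  130.4   13.4] tilt [-3.1414e+00  6.0000e-04]
[0.003, -0.004, 0.704, 0.0, 0.0, 0.001]
50.65550238392608
```

View pics/side1.png

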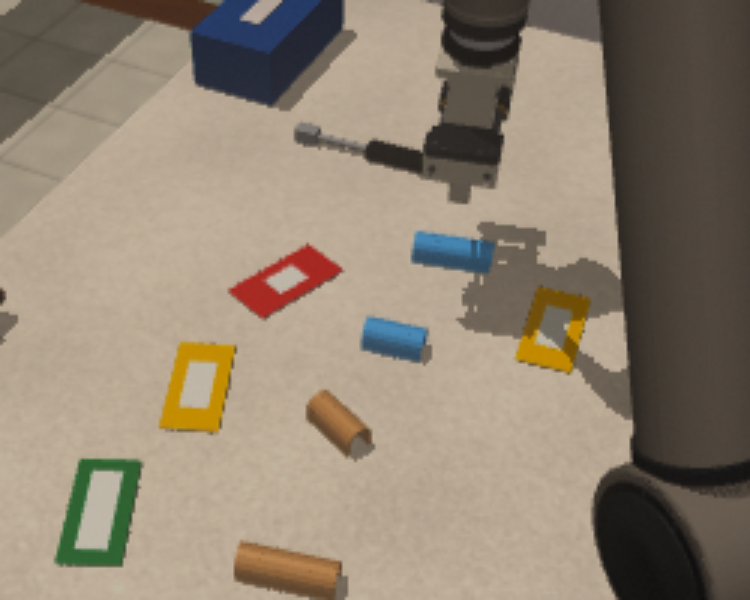

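The gripper is centred over the long gutter (crop 452,252). I'll lower it and grip.

step_arm(targets=[0.55, 0, 0, 0.6, 0, 0, 0, 0.55, 0, 0, 0.9, 0, 0, 0, 0.55, 0, 0, 1, 0, 0, 0, 0.55, 0, 0, 1, 0, 0, 0, 0.55, 0, 0, 1, 0, 0, 0, 0, 0, 0, 1, 0, 0, 0, 0, 0, 0, 1, 0, 0, 0, 0, 0, 0, 1, 0, 0, 0, 0, 0, 0, 1, 0, 0, 0, 0, 0, 0, 1, 0, 0, 0])

```text
time: 2.65
tool_pos: [457.4, -297.0, 31.1]
tcp_rot: [3.141, -0.001, 0.234]
contact_force: [-0.4, 0.5, 4.7]
grip_width: 29.3
finger_force: 30.0
```

```bash
python3 plan.py 457 -296.5 130 13.4; echo; python3 plan.py 622.5 181.3 130 113.2 456.7 -296.7 130 13.4
```

```text
now [ 457.4 -297.    31.1   13.4] tilt [ 3.1407e+00 -5.0000e-04]
[-0.003, -0.006, -0.989, 0.0, 0.0, 0.0]

[0.453, -0.711, -0.0, 0.0, 0.0, -0.37]
[0.638, -0.551, -0.0, 0.0, 0.0, -0.37]
[0.769, -0.346, -0.0, 0.0, 0.0, -0.37]
[0.836, -0.111, -0.0, 0.0, 0.0, -0.37]
[0.833, 0.133, 0.0, 0.0, 0.0, -0.37]
[0.76, 0.366, 0.0, 0.0, 0.0, -0.37]
```

step_arm(targets=[0, 0, 0, -0.5, 0, 0, 0, 0, 0, 0, -1, 0, 0, 0, 0, 0, 0, -1, 0, 0, 0])

```text
time: 3.02
tool_pos: [458.9, -298.1, 134.1]
tcp_rot: [3.135, -0.005, 0.234]
contact_force: [-1.1, 0.1, -0.3]
grip_width: 29.8
finger_force: 30.0
```

step_arm(targets=[0, 0.453, -0.711, 0, 0, 0, -0.37, 0, 0.453, -0.711, 0, 0, 0, -0.37])

```text
time: 3.28
tool_pos: [484.3, -214.4, 129.2]
tcp_rot: [-3.139, 0.001, 0.53]
contact_force: [-0.2, -0.3, -0.5]
grip_width: 30.1
finger_force: 30.0
```

step_arm(targets=[0, 0.638, -0.551, 0, 0, 0, -0.37, 0, 0.638, -0.551, 0, 0, 0, -0.37])

```text
time: 3.52
tool_pos: [512.1, -134.4, 129.0]
tcp_rot: [-3.139, 0.001, 0.822]
contact_force: [0.4, 0.1, -1.1]
grip_width: 29.8
finger_force: 30.0
```

step_arm(targets=[0, 0.769, -0.346, 0, 0, 0, -0.37, 0, 0.769, -0.346, 0, 0, 0, -0.37])

```text
time: 3.78
tool_pos: [539.7, -54.8, 129.0]
tcp_rot: [-3.139, 0.0, 1.113]
contact_force: [0.4, -0.0, -0.8]
grip_width: 29.6
finger_force: 30.0
```

step_arm(targets=[0, 0.836, -0.111, 0, 0, 0, -0.37, 0, 0.836, -0.111, 0, 0, 0, -0.37])

```text
time: 4.03
tool_pos: [567.2, 24.9, 128.9]
tcp_rot: [-3.139, -0.0, 1.403]
contact_force: [0.6, 0.9, -0.2]
grip_width: 29.5
finger_force: 30.0
```

step_arm(targets=[0, 0.833, 0.133, 0, 0, 0, -0.37, 0, 0.833, 0.133, 0, 0, 0, -0.37])

```text
time: 4.28
tool_pos: [594.7, 104.6, 128.7]
tcp_rot: [-3.139, -0.001, 1.694]
contact_force: [-0.0, -0.1, -0.1]
grip_width: 29.9
finger_force: 30.0
```

step_arm(targets=[0, 0.76, 0.366, 0, 0, 0, -0.37, 0, 0.76, 0.366, 0, 0, 0, -0.37, 0, 0.76, 0.366, 0, 0, 0, -0.37, 0, 0.76, 0.366, 0, 0, 0, -0.37])

```text
time: 4.78
tool_pos: [621.8, 180.6, 129.3]
tcp_rot: [-3.139, -0.0, 1.976]
contact_force: [-0.1, -0.8, -0.2]
grip_width: 29.7
finger_force: 30.0
```

```bash
python3 plan.py 622.5 181.3 36 113.2
python3 - <<'E'
from plant import bot
import cv2
p,d=bot.capture("side"); cv2.imwrite("pics/side2.png",cv2.resize(p[130:330,90:340],None,fx=3,fy=3)); print(bot.get_obs()['grip_width'])
E
```

```text
now [621.8 180.6 129.3 113.2] tilt [-3.1392e+00 -1.0000e-04]
[0.004, 0.009, 0.933, 0.0, 0.0, 0.0]
29.39789781080508
```

View pics/side2.png

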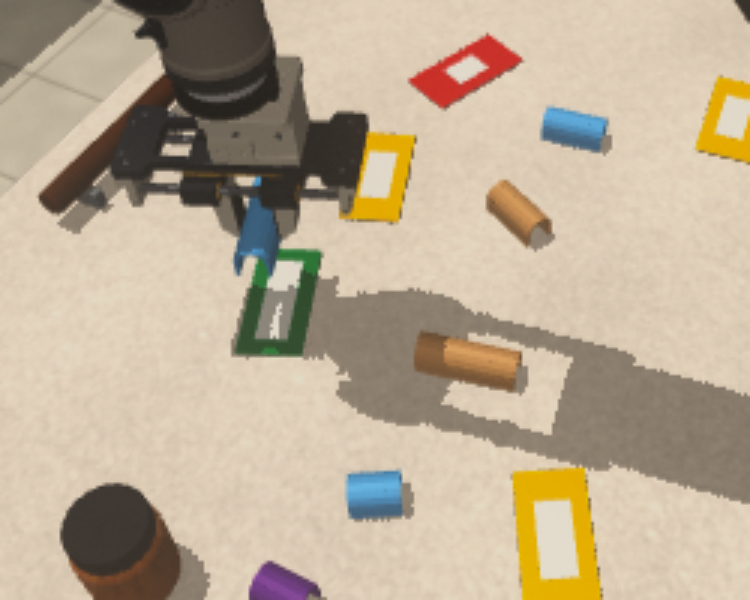

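The long gutter is held level at crop (257,230), above the green mat at (278,300). I'll set it down.

step_arm(targets=[0, 0.004, 0.009, 0.5, 0, 0, 0, 0, 0.004, 0.009, 0.8, 0, 0, 0, 0, 0.004, 0.009, 0.9, 0, 0, 0, 0, 0.004, 0.009, 0.94, 0, 0, 0, 0, 0.004, 0.009, 0.94, 0, 0, 0, 0, 0.004, 0.009, 0.94, 0, 0, 0, 0.55, 0.004, 0.009, 0.94, 0, 0, 0, 0.55, 0.004, 0.009, 0.94, 0, 0, 0, 0.55, 0.004, 0.009, 0.94, 0, 0, 0, 0.55, 0.004, 0.009, 0.94, 0, 0, 0, 0.55, 0, 0, 0.6, 0, 0, 0, 0.55, 0, 0, 0, 0, 0, 0, 0.55, 0, 0, 0, 0, 0, 0, 0.55, 0, 0, 0, 0, 0, 0])

```text
time: 6.58
tool_pos: [622.2, 181.4, 130.3]
tcp_rot: [-3.141, 0.0, 1.978]
contact_force: [0.1, -0.1, -0.7]
grip_width: 50.4
finger_force: 0.0
```

```bash
python3 plan.py 443.8 314 130 28.5; echo; python3 plan.py 611.6 -179.2 130 67.7 443.8 314 130 28.5
python3 - <<'E'
from plant import bot
import cv2
p,d=bot.capture("side"); cv2.imwrite("pics/side3.png",cv2.resize(p[150:350,90:340],None,fx=3,fy=3)); print(bot.get_obs()['grip_width'])
E
```

```text
now [622.2 181.4 130.3 113.3] tilt [-3.1413  0.    ]
[0.641, -0.371, 0.001, 0.0, 0.0, 0.628]
[0.389, -0.631, 0.001, 0.0, 0.0, 0.628]
[0.044, -0.74, 0.001, 0.0, 0.0, 0.628]

[-0.146, 0.856, 0.0, 0.0, 0.0, -0.145]
[-0.243, 0.834, 0.0, 0.0, 0.0, -0.145]
[-0.336, 0.801, 0.0, 0.0, 0.0, -0.145]
[-0.425, 0.757, 0.0, 0.0, 0.0, -0.145]
[-0.508, 0.704, 0.0, 0.0, 0.0, -0.145]
[-0.585, 0.641, 0.0, 0.0, 0.0, -0.145]
50.26944257730972
```

View pics/side3.png

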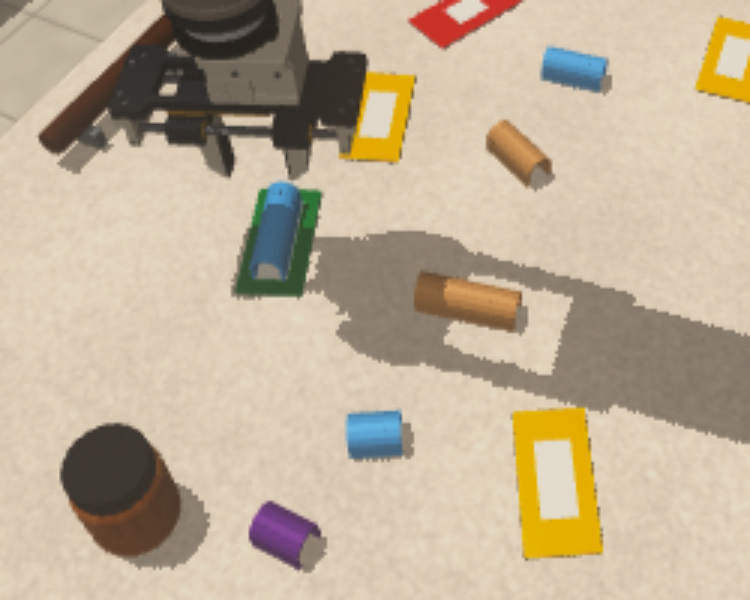

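The long gutter stands on the green mat at (277,232). Next is the short one, at (375,435).

step_arm(targets=[0.55, 0.641, -0.371, 0, 0, 0, 0.628, 0.55, 0.641, -0.371, 0, 0, 0, 0.628, 0.55, 0.641, -0.371, 0, 0, 0, 0.628])

```text
time: 7.0
tool_pos: [561.1, 226.3, 128.7]
tcp_rot: [-3.138, 0.001, 1.482]
contact_force: [-0.1, -0.1, 0.5]
grip_width: 50.6
finger_force: 0.0
```

step_arm(targets=[0.55, 0.389, -0.631, 0, 0, 0, 0.628, 0.55, 0.389, -0.631, 0, 0, 0, 0.628, 0.55, 0.389, -0.631, 0, 0, 0, 0.628])

```text
time: 7.38
tool_pos: [501.6, 270.4, 128.8]
tcp_rot: [-3.139, 0.003, 0.988]
contact_force: [0.7, -0.3, -0.5]
grip_width: 50.7
finger_force: 0.0
```

step_arm(targets=[0.55, 0.044, -0.74, 0, 0, 0, 0.628, 0.55, 0.044, -0.74, 0, 0, 0, 0.628, 0.55, 0.044, -0.74, 0, 0, 0, 0.628, 0.55, 0.044, -0.74, 0, 0, 0, 0.628, 0.55, 0.044, -0.74, 0, 0, 0, 0.628])

```text
time: 8.0
tool_pos: [443.9, 313.7, 129.6]
tcp_rot: [3.142, 0.002, 0.5]
contact_force: [-0.9, 0.0, 0.6]
grip_width: 50.3
finger_force: 0.0
```

```bash
python3 plan.py 443.8 314 31 28.5
python3 - <<'E'
from plant import bot
import cv2
p,d=bot.capture("side"); cv2.imwrite("pics/side4.png",cv2.resize(p[184:384,90:340],None,fx=3,fy=3)); print(bot.get_obs()['grip_width'])
E
```

```text
now [443.9 313.7 129.6  28.7] tilt [3.1415e+00 1.7000e-03]
[0.001, -0.003, 0.986, 0.0, 0.0, 0.003]
50.50831815327756
```

View pics/side4.png

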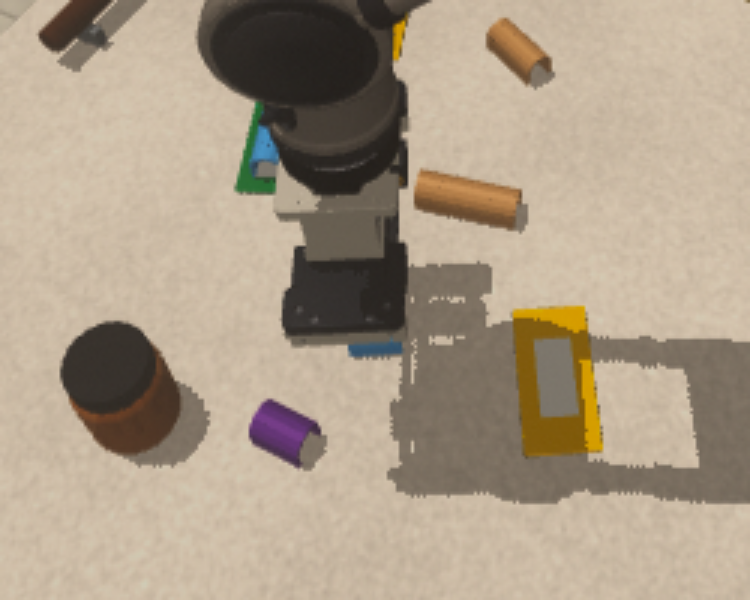

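The gripper is above the short gutter (crop 375,350), with the purple gutter clear at (285,433).

step_arm(targets=[0.55, 0, 0, 0.6, 0, 0, 0, 0.55, 0, 0, 0.9, 0, 0, 0, 0.55, 0, 0, 0.99, 0, 0, 0, 0.55, 0, 0, 0.99, 0, 0, 0, 0.55, 0, 0, 0.99, 0, 0, 0, 0, 0, 0, 0.99, 0, 0, 0, 0, 0, 0, 0.99, 0, 0, 0, 0, 0, 0, 0.99, 0, 0, 0, 0, 0, 0, 0.99, 0, 0, 0, 0, 0, 0, 0.99, 0, 0, 0])

```text
time: 9.3
tool_pos: [444.3, 314.1, 32.0]
tcp_rot: [3.141, -0.001, 0.498]
contact_force: [-1.0, -0.8, 6.5]
grip_width: 29.7
finger_force: 29.9
```

step_arm(targets=[0, 0, 0, -0.5, 0, 0, 0, 0, 0, 0, -0.99, 0, 0, 0, 0, 0, 0, -0.99, 0, 0, 0, 0, 0, 0, -0.99, 0, 0, 0])

```text
time: 9.8
tool_pos: [443.6, 313.7, 129.8]
tcp_rot: [3.141, 0.001, 0.498]
contact_force: [-0.5, -0.2, -0.4]
grip_width: 29.5
finger_force: 29.9
```

step_arm(targets=[0, -0.146, 0.856, 0, 0, 0, -0.145, 0, -0.146, 0.856, 0, 0, 0, -0.145])

```text
time: 10.05
tool_pos: [471.6, 229.6, 128.5]
tcp_rot: [-3.141, 0.004, 0.612]
contact_force: [-0.2, -0.1, 1.0]
grip_width: 29.8
finger_force: 29.9
```

step_arm(targets=[0, -0.243, 0.834, 0, 0, 0, -0.145, 0, -0.243, 0.834, 0, 0, 0, -0.145])

```text
time: 10.3
tool_pos: [499.8, 146.9, 128.5]
tcp_rot: [-3.14, 0.003, 0.725]
contact_force: [-0.3, 0.6, 0.2]
grip_width: 29.5
finger_force: 29.9
```

step_arm(targets=[0, -0.336, 0.801, 0, 0, 0, -0.145, 0, -0.336, 0.801, 0, 0, 0, -0.145])

```text
time: 10.55
tool_pos: [528.0, 64.7, 128.5]
tcp_rot: [-3.139, 0.003, 0.839]
contact_force: [-0.5, 0.5, 0.1]
grip_width: 29.7
finger_force: 29.9
```

step_arm(targets=[0, -0.425, 0.757, 0, 0, 0, -0.145, 0, -0.425, 0.757, 0, 0, 0, -0.145])

```text
time: 10.8
tool_pos: [555.9, -17.5, 128.4]
tcp_rot: [-3.139, 0.002, 0.952]
contact_force: [0.5, 0.3, 0.2]
grip_width: 29.7
finger_force: 29.9
```

step_arm(targets=[0, -0.508, 0.704, 0, 0, 0, -0.145, 0, -0.508, 0.704, 0, 0, 0, -0.145])

```text
time: 11.05
tool_pos: [584.0, -99.7, 128.4]
tcp_rot: [-3.139, 0.001, 1.066]
contact_force: [-0.9, 0.9, 0.2]
grip_width: 29.3
finger_force: 29.9
```

step_arm(targets=[0, -0.585, 0.641, 0, 0, 0, -0.145, 0, -0.585, 0.641, 0, 0, 0, -0.145, 0, -0.585, 0.641, 0, 0, 0, -0.145, 0, -0.585, 0.641, 0, 0, 0, -0.145])

```text
time: 11.55
tool_pos: [611.3, -177.7, 129.3]
tcp_rot: [-3.139, -0.0, 1.181]
contact_force: [0.7, 0.5, 0.9]
grip_width: 29.6
finger_force: 29.9
```

```bash
python3 plan.py 611.6 -179.2 35.5 67.7
python3 - <<'E'
from plant import bot
import cv2
p,d=bot.capture("side"); cv2.imwrite("pics/side5.png",cv2.resize(p[60:260,150:400],None,fx=3,fy=3)); print(bot.get_obs()['grip_width'])
E
```

```text
now [ 611.3 -177.7  129.3   67.7] tilt [-3.1387e+00 -4.0000e-04]
[-0.012, 0.009, 0.938, 0.0, 0.0, -0.0]
29.506189472761427
```

View pics/side5.png

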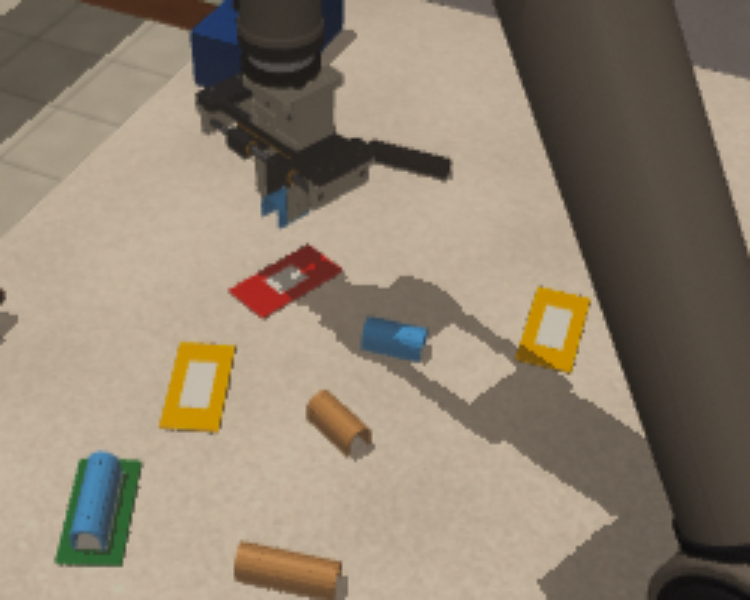

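The short gutter is held at crop (283,207), above the red mat at (287,281). I'll place it.

step_arm(targets=[0, -0.01, 0.005, 0.5, 0, 0, 0, 0, -0.01, 0.005, 0.8, 0, 0, 0, 0, -0.01, 0.005, 0.9, 0, 0, 0, 0, -0.01, 0.005, 0.94, 0, 0, 0, 0, -0.01, 0.005, 0.94, 0, 0, 0, 0, -0.01, 0.005, 0.94, 0, 0, 0, 0.55, -0.01, 0.005, 0.94, 0, 0, 0, 0.55, -0.01, 0.005, 0.94, 0, 0, 0, 0.55, -0.01, 0.005, 0.94, 0, 0, 0, 0.55, -0.01, 0.005, 0.94, 0, 0, 0, 0.55, 0, 0, 0.6, 0, 0, 0, 0.55, 0, 0, 0, 0, 0, 0, 0.55, 0, 0, 0, 0, 0, 0, 0.55, 0, 0, 0, 0, 0, 0])

```text
time: 13.35
tool_pos: [611.8, -179.0, 130.3]
tcp_rot: [-3.141, 0.0, 1.181]
contact_force: [-0.3, -0.2, -0.4]
grip_width: 50.3
finger_force: 0.0
```

```bash
python3 plan.py 463 -137 130 8; echo; python3 plan.py 619.2 4.5 130 110.6 463 -137 130 8
```

```text
now [ 611.8 -179.   130.3   67.7] tilt [-3.1414e+00  1.0000e-04]
[-0.088, -0.768, 0.002, 0.0, 0.0, 0.663]
[-0.459, -0.622, 0.002, 0.0, 0.0, 0.663]

[0.581, -0.395, -0.0, 0.0, 0.0, -0.76]
[0.703, 0.0, 0.0, 0.0, 0.0, -0.76]
[0.581, 0.395, 0.0, 0.0, 0.0, -0.76]
```

step_arm(targets=[0.55, -0.088, -0.768, 0, 0, 0, 0.663, 0.55, -0.088, -0.768, 0, 0, 0, 0.663, 0.55, -0.088, -0.768, 0, 0, 0, 0.663])

```text
time: 13.72
tool_pos: [535.4, -157.2, 128.8]
tcp_rot: [-3.138, 0.002, 0.655]
contact_force: [0.4, -0.4, -0.4]
grip_width: 50.2
finger_force: 0.0
```

step_arm(targets=[0.55, -0.459, -0.622, 0, 0, 0, 0.663, 0.55, -0.459, -0.622, 0, 0, 0, 0.663, 0.55, -0.459, -0.622, 0, 0, 0, 0.663, 0.55, -0.459, -0.622, 0, 0, 0, 0.663, 0.55, -0.459, -0.622, 0, 0, 0, 0.663])

```text
time: 14.35
tool_pos: [463.0, -137.0, 129.7]
tcp_rot: [-3.141, 0.001, 0.143]
contact_force: [-0.3, -0.2, 0.2]
grip_width: 50.4
finger_force: 0.0
```

```bash
python3 plan.py 463 -137 31 8
python3 - <<'E'
from plant import bot
import cv2
p,d=bot.capture("side"); cv2.imwrite("pics/side6.png",cv2.resize(p[60:260,150:400],None,fx=3,fy=3)); print(bot.get_obs()['grip_width'])
E
```

```text
now [ 463.  -137.   129.7    8.2] tilt [-3.1408e+00  1.3000e-03]
[-0.0, -0.0, 0.987, 0.0, 0.0, 0.004]
50.562959287988356
```

View pics/side6.png

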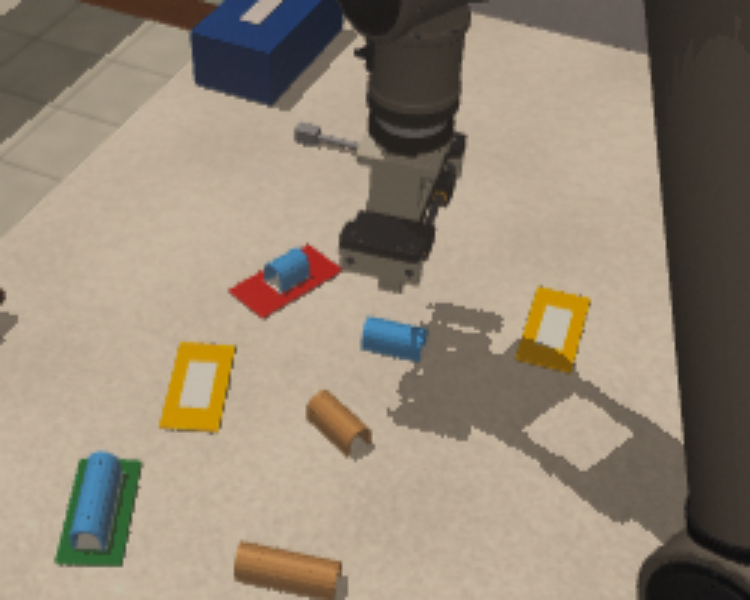

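The short gutter is on red at (288,270), and the gripper is above the middle one at (395,338).

step_arm(targets=[0.55, 0, 0, 0.6, 0, 0, 0, 0.55, 0, 0, 0.9, 0, 0, 0, 0.55, 0, 0, 0.99, 0, 0, 0, 0.55, 0, 0, 0.99, 0, 0, 0, 0.55, 0, 0, 0.99, 0, 0, 0, 0, 0, 0, 0.99, 0, 0, 0, 0, 0, 0, 0.99, 0, 0, 0, 0, 0, 0, 0.99, 0, 0, 0, 0, 0, 0, 0.99, 0, 0, 0, 0, 0, 0, 0.99, 0, 0, 0])

```text
time: 15.65
tool_pos: [463.6, -137.3, 32.0]
tcp_rot: [3.141, -0.001, 0.14]
contact_force: [-0.3, 0.4, 5.4]
grip_width: 29.7
finger_force: 30.0
```

step_arm(targets=[0, 0, 0, -0.5, 0, 0, 0, 0, 0, 0, -0.99, 0, 0, 0, 0, 0, 0, -0.99, 0, 0, 0, 0, 0, 0, -0.99, 0, 0, 0])

```text
time: 16.15
tool_pos: [462.8, -136.9, 130.0]
tcp_rot: [-3.141, 0.001, 0.14]
contact_force: [-0.8, 0.2, -0.8]
grip_width: 29.6
finger_force: 30.0
```

step_arm(targets=[0, 0.581, -0.395, 0, 0, 0, -0.76, 0, 0.581, -0.395, 0, 0, 0, -0.76, 0, 0.581, -0.395, 0, 0, 0, -0.76, 0, 0.581, -0.395, 0, 0, 0, -0.76])

```text
time: 16.65
tool_pos: [514.5, -89.5, 128.7]
tcp_rot: [-3.139, 0.002, 0.737]
contact_force: [-0.3, 0.2, -1.7]
grip_width: 29.6
finger_force: 30.0
```

step_arm(targets=[0, 0.703, 0, 0, 0, 0, -0.76, 0, 0.703, 0, 0, 0, 0, -0.76, 0, 0.703, 0, 0, 0, 0, -0.76, 0, 0.703, 0, 0, 0, 0, -0.76])

```text
time: 17.15
tool_pos: [566.8, -42.7, 129.4]
tcp_rot: [-3.14, 0.0, 1.331]
contact_force: [-0.4, -0.0, -0.9]
grip_width: 29.4
finger_force: 30.0
```

step_arm(targets=[0, 0.581, 0.395, 0, 0, 0, -0.76, 0, 0.581, 0.395, 0, 0, 0, -0.76, 0, 0.581, 0.395, 0, 0, 0, -0.76, 0, 0.581, 0.395, 0, 0, 0, -0.76, 0, 0.581, 0.395, 0, 0, 0, -0.76])

```text
time: 17.77
tool_pos: [619.2, 4.1, 130.3]
tcp_rot: [-3.141, -0.0, 1.925]
contact_force: [-1.0, 0.2, -0.4]
grip_width: 29.6
finger_force: 30.0
```

```bash
python3 plan.py 619.2 4.5 35.5 110.6
python3 - <<'E'
from plant import bot
import cv2
p,d=bot.capture("side"); cv2.imwrite("pics/side7.png",cv2.resize(p[60:260,150:400],None,fx=3,fy=3)); print(bot.get_obs()['grip_width'])
E
```

```text
now [619.2   4.1 130.3 110.3] tilt [-3.1412e+00 -1.0000e-04]
[0.004, 0.002, 0.948, 0.0, 0.0, -0.007]
29.679980542131048
```

View pics/side7.png

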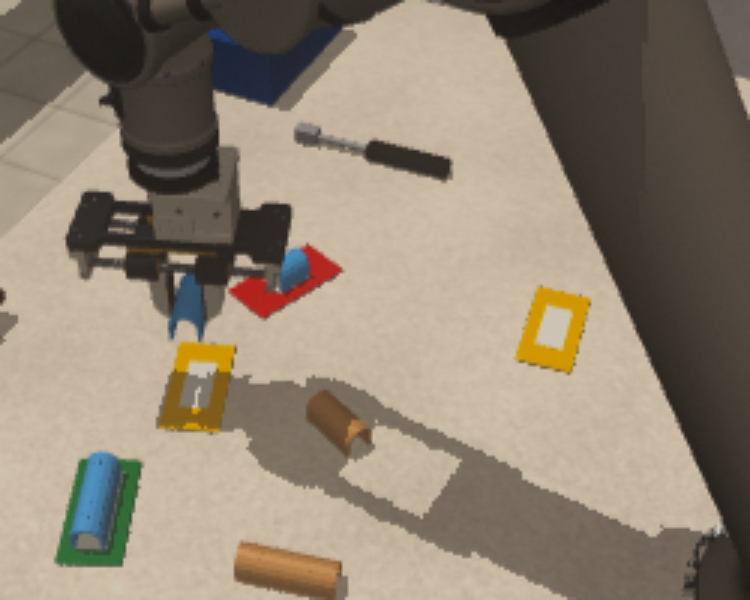

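The middle gutter is held at (188,305), above the yellow mat at (198,388). I'll place it, then rise and back off.

step_arm(targets=[0, 0.004, 0.002, 0.5, 0, 0, 0, 0, 0.004, 0.002, 0.8, 0, 0, 0, 0, 0.004, 0.002, 0.9, 0, 0, 0, 0, 0.004, 0.002, 0.945, 0, 0, 0, 0, 0.004, 0.002, 0.945, 0, 0, 0, 0, 0.004, 0.002, 0.945, 0, 0, 0, 0.55, 0.004, 0.002, 0.945, 0, 0, 0, 0.55, 0.004, 0.002, 0.945, 0, 0, 0, 0.55, 0.004, 0.002, 0.945, 0, 0, 0, 0.55, 0.004, 0.002, 0.945, 0, 0, 0, 0.55, 0, 0, 0.6, 0, 0, 0, 0.55, 0, 0, 0, 0, 0, 0, 0.55, 0, 0, 0, 0, 0, 0, 0.55, 0, 0, -0.5, 0, 0, 0, 0.55, 0, 0, -0.5, 0, 0, 0])

```text
time: 19.7
tool_pos: [621.2, 4.3, 183.9]
tcp_rot: [3.135, 0.003, 1.931]
contact_force: [0.9, 0.0, -0.8]
grip_width: 50.9
finger_force: 0.0
```

step_arm(targets=[0.55, 0, 1, -0.5, 0, 0, 0, 0.55, 0, -1, -0.5, 0, 0, 0, 0.55, 0, -1, -0.5, 0, 0, 0, 0.55, 0, -1, -0.5, 0, 0, 0, 0.55, 0, -1, -0.5, 0, 0, 0, 0.55, 0, -1, -0.5, 0, 0, 0])

```text
time: 20.45
tool_pos: [526.3, -30.6, 229.9]
tcp_rot: [-3.142, -0.0, 1.93]
contact_force: [0.3, -0.2, -0.1]
grip_width: 50.5
finger_force: 0.0
```

Run:
```python
from h import *
RNG['yellow']=((16,110,60),(35,255,255)); RNG['red']=((0,150,60),(7,255,255))
for n in("top","side"):
    p,d=bot.capture(n); cv2.imwrite(f"pics/{n}9.png",p)
    look(n,['blue','green','yellow','red','beige'],p,d,60 if n=="top" else 120)
```

```text
top blue px 304.0 161.0 ray x,y,L,W,deg [ 614.2 -181.3   39.2   26.9   69. ] depth ctr [ 612.1 -179.7] z [24.9 32.7 39.4]
top blue px 202.0 156.0 ray x,y,L,W,deg [625.9 185.3  90.2  28.2 113.1] depth ctr [623.9 183.7] z [25.  32.4 39.7]
top blue px 427.0 93.0 ray x,y,L,W,deg [ 871.  -622.6  237.   122.9   89.9] depth ctr [ 851.8 -597.8] z [75.1 81.  87. ]
top green px 203.0 157.0 ray x,y,L,W,deg [624.7 182.2 115.1  57.  113.5] depth ctr [624.1 182. ] z [-0.3 10.  37.5]
top yellow px 319.0 244.0 ray x,y,L,W,deg [ 318.5 -238.2  117.2   58.9   96.3] depth ctr [ 318.5 -238.9] z [-1.8  4.1 10.4]
top yellow px 173.0 247.0 ray x,y,L,W,deg [300.4 282.8 117.6  57.9 119.6] depth ctr [300.3 282.9] z [-1.4  4.9 11. ]
top red px 306.0 162.0 ray x,y,L,W,deg [ 613.9 -179.7  113.4   55.5   67.6] depth ctr [ 614.  -179.5] z [-0.7  6.2 35.7]
top beige px 205.0 209.0 ray x,y,L,W,deg [435.3 169.   87.8  26.4  12.7] depth ctr [434.3 168.6] z [20.7 28.6 36.2]
top beige px 254.0 202.0 ray x,y,L,W,deg [467.7  -4.6  60.5  25.4 154.5] depth ctr [467.2  -4.7] z [22.3 28.8 34.5]
side blue px 181.0 225.0 ray x,y
[... 567 characters left out ...]
 155.0 ray x,y,L,W,deg [ 608.7 -179.3  119.1   59.    67.4] depth ctr [ 608.7 -179.5] z [1.6 4.2 6.7]
side beige px 135.0 322.0 ray x,y,L,W,deg [573.8 446.9  75.5  71.7 155.9] depth ctr [578.5 444.6] z [ 3.9 43.  67.7]
side beige px 245.0 250.0 ray x,y,L,W,deg [431.5 170.9  95.   42.9  12. ] depth ctr [435.1 163.2] z [ 3.  25.5 31.5]
side beige px 262.0 200.0 ray x,y,L,W,deg [465.4  -4.8  83.5  40.5 153.1] depth ctr [469.6 -15.2] z [ 1.8 25.6 31.6]
side beige px 127.0 174.0 ray x,y,L,W,deg [888.4  83.5 207.7  23.6  89.9] depth ctr [885.3  93.2] z [36.7 42.6 45.4]
side beige px 156.0 69.0 ray x,y,L,W,deg [1137.2 -243.1  882.8  392.9   94.4] depth ctr [ 2305.4 -1111.3] z [-753.3 -716.1 -656.1]
```

View pics/side9.png

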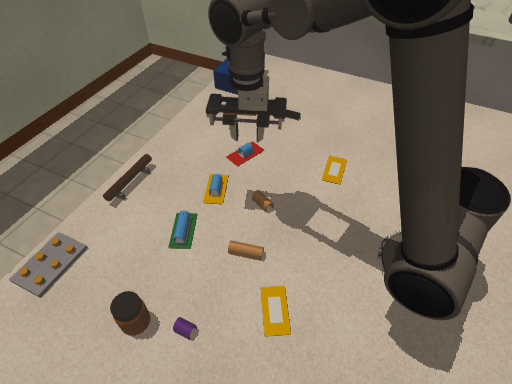

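The side view shows all three blue gutters arch up on their mats: (181,225), (216,185) and (245,150). The beige gutters haven't moved. I'll check the middle one's numbers.

Run:
```python
from h import *
p,d=bot.capture("side"); look("side",['blue'],p,d,60); o=bot.get_obs(); print(o['time'])
```

```text
side blue px 181.0 225.0 ray x,y,L,W,deg [626.2 179.4 106.5  31.6 116. ] depth ctr [621.6 182.1] z [24.6 32.  35.8]
side blue px 215.0 183.0 ray x,y,L,W,deg [622.   -2.3  83.9  29.2 112.2] depth ctr [617.1   4.9] z [23.7 32.2 35.5]
side blue px 246.0 149.0 ray x,y,L,W,deg [ 608.1 -187.9   55.9   43.2   69.2] depth ctr [ 608.2 -180.3] z [10.4 27.8 35.7]
side blue px 223.0 68.0 ray x,y,L,W,deg [ 953.4 -627.7  129.7   60.4  118.7] depth ctr [ 747.4 -279.1] z [77.5 80.2 83.7]
20.6
```

The middle gutter's centre is about (617,5), against the yellow mat at (617–618,3–5) in the same view, and its top is at about 34 mm, as expected. I'll hand in.

```bash
python3 -c "
from plant import bot
print(bot.close_job())"
```

```text
the job is handed in; nothing more can be done
None
```

I placed the three blue gutters arch up on their mats (long on green, middle on yellow, short on red), each measured within about 4 mm of centre. The beige gutters measured unmoved, the canister and iron look untouched in the pictures, and the job is handed in at about 21 s; no verdict was shown.

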